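# Offer a nerve-cell model to its assembly jig, held level by its balance point

## Robot

A 6-joint arm with a two-finger parallel gripper is mounted at the origin on the work surface. World frame = base frame: x ahead of the robot, y to its left, z up, the work surface at z = 0. Lengths are in mm, angles in rad, forces in N, time in s.
With the tool pointing down it reaches from about 300 to 950 mm from the base axis. Payload 3.1 kg.
Tool frame: the origin (TCP) lies midway between the tips of the shut fingers; the grasp point (between the pads) lies 19 mm behind it; z points along the fingers, y is the line along which they close (so a half turn about z gives the same grasp; the last joint's range is limited). The gripper opens to 85 mm and grips with 20 to 120 N. Pads are 22 mm wide; open, the fingers measure 114 mm over their backs; the gripper's body (76 mm by 85 mm) begins 54 mm behind the grasp point. The pads swing forward as they close: fully open they stand 13 mm farther back than shut.
Start: joints at [-1.397, 0.308, 1.634, -0, 1.2, -0.07], TCP at [150.842, -606.53, 231.272] pointing down, gripper open.
Joint ranges: [-3.06, 3.06], [-0.79, 1.96], [0.05, 2.63], [-1.19, 4.34], [0.05, 2.64], [-2.94, 2.94]. Speed limits (rad/s): [2.79, 2.79, 3.14, 3.14, 3.14, 3.14].

## Interface

Orientations are given as a 3x3 rotation matrix whose columns are the frame's x, y, z axes.
In Python, from plant import r, optics, readout gives the robot as it stands (r), with the cameras (optics) and the readings (readout).
- The arm moves only by the tool move_tool, called after "Call:" by a JSON object that holds its "fn" and its "kwargs", one argument or row to a line. Schema: {"type":"object","properties":{"deltas":{"type":"array","items":{"type":"array","items":{"type":"array","items":{"type":"number"},"minItems":7,"maxItems":7},"minItems":1,"maxItems":5},"minItems":1,"maxItems":1},"grip_force":{"type":"number"},"only":{"type":"string"},"quiet":{"type":"boolean"},"lines":{"type":"string"}},"required":["deltas"],"additionalProperties":false}. deltas is a list that holds a single list of rows (three levels of brackets), with 1 to 5 rows, each of 7 numbers: dx, dy, dz in shares of 300 mm (1.0 is 300 mm), then a rotation vector rx, ry, rz in fractions of the full range, 1 being 2 rad, then the finger opening in mm; each row is the pose to reach, as a shift and turn from the pose commanded when the call began, along the tool's axes at that moment; what a row does not reach only later rows make up. A row lasts 1/12 s, in which the tool goes at most 41.7 mm and 0.125 rad, less where a joint would pass 70% of its speed; a pose out of reach is approached as far as the arm can. The fingers move at their own pace and stop on an object; grip_force is the grip in N (left out, the last holds). Time passes only in rows, so rows that do not move let the fingers close. The tool returns the time, the measured TCP pose, the force, the opening and the grip force at its end. only (a regular expression) keeps the lines of the reply that match it, lines (a string "A,B") keeps lines A to B, and quiet returns only ok. Input that does not fit is refused with a message, and nothing moves.
- readout.get_state(): the state, without advancing time (a new reading comes with each control period).
- optics.camera(name): name is "scene" or "side" or "wrist"; returns the picture (400x640x3 uint8, blue, green, red); there is no depth.
- optics.camera_params(name): a dict with "fx", "fy", "cx", "cy" (pixels), "distortion" ([k1, k2, p1, p2, k3] as OpenCV has them; the pictures are not rectified), "R" (3x3) and "t" (3): a world point X has camera coordinates R X + t. Camera axes: x right, y down, z forward; pixel columns grow to the right and rows downward; lengths in mm; the calibration is good to about 2 mm. A picture is of the moment at which its call begins: read the wrist's pose just before it. camera_params takes no time and is no camera call; for the wrist camera it gives the pose at the moment of the call.
- r.finish_job(): hands the job in; it is judged then, once.
The state is a dict: "time_s": time; "qpos": joint angles; "joint_vel": joint speeds; "joint_torque": joint torques, N m; "eef_pos": TCP position; "eef_rot": TCP orientation; "wrist_force": force on the tool from outside, world axes, zero at the start; "moment": the same for the moment, N m; "gripper_width": finger opening in mm; "grip_force": force on a finger pad.
Only numpy, scipy, OpenCV 4.12 (cv2) and the standard library are available. Lean on these libraries where they do the work, as an engineer would, in place of code of your own. Each camera call takes 0.05 s, during which the arm holds its last target. There are 200 camera calls.

## Task

Get the jig ready by standing the orange-headed support pin in the jig's socket, fully home, and let go of it. Then pick up the long white nerve-cell model by its balance point (the middle of the red sleeve) and hold it still and level about 5 cm above where it would sit in the jig, cell body over the blue nest and end foot over the pin, so that a colleague can put adhesive on the jig: finish while still holding it there. Keep the model roughly level all the way and leave the other things on the bench where they are.

Things in the scene. Friction and masses are not known exactly. Their poses are not given: they have to be found in the camera images.
- pin: Loose support pin, upright on the bench: steel stem 18 mm in diameter with a chamfered foot (12 mm wide at the tip, full width 4 mm up), and an orange round head 26 mm in diameter and 20 mm tall on top; 65 mm tall in all (head from 45 to 65 mm), 70 g. Origin: centre of its foot; z up along the stem.
- jig: Assembly jig fixed to the bench: aluminium plate 300 x 100 x 30 mm (x = -135 to 165 mm), blue square pedestal 96 x 96 mm at x = -80 mm (nest floor 71 mm above the bench, 10 mm rim), round socket at x = 140 mm. Origin: on the bench, straight below the model's origin when the model sits in the jig. x along the plate from nest to socket, z up.
- jig_nest (a point): Centre of the nest floor on the blue pedestal, 71 mm above the bench, at x = -80 mm of the jig; axes as the jig's. The model's cell body belongs over it.
- jig_socket (a point): Centre of the socket's mouth in the plate's upper face, 30 mm above the bench, at x = +140 mm of the jig; axes as the jig's. Hole 21 mm in diameter, 24 mm deep, with a 2 mm chamfer. The seated pin's head top stands 71 mm above the bench, level with the nest floor.
- neuron: White nerve-cell model, 310 mm long, 0.25 to 0.5 kg, on 3 feet, rod 35 mm above them. Armed cell body at x = -130 to -52 mm, 108 mm wide, 84 mm tall; red square sleeve x = -18 to 18; two yellow sleeves x = 40 to 110; splayed end x = 135 to 180. Origin: at the feet's level under the balance point; x along the rod from cell body to end, z up. Seated: 71 mm above the jig's origin, axes alike.
- balance (a point): Balance point (centre of mass) of the model: centre of the red sleeve, 35 mm above the underside of the feet. The sleeve is 36 mm long, 22 mm wide, 22 mm tall; its flat sides face the model's +y and -y.
- soma (a point): Centre of the model's cell body, at x = -80 mm, 38 mm above the underside of the feet.
- end_foot (a point): Underside of the model's single end foot, at x = +140 mm of the model.
- glue: Bystander: small white bottle with a blue label and a red cap, 40 mm in diameter, 85 mm tall. Origin: centre of its underside.
- drill: Bystander: cordless drill lying on its side, grey and black, about 230 mm long, 58 mm high. Origin: on the bench, under the middle of the motor housing.
- tray: Bystander: blue metal tray of screws, 110 x 160 x 28 mm. Origin: centre of its underside.
- tape: Bystander: roll of amber tape lying flat, 96 mm in diameter, 25 mm high. Origin: centre of its underside.
- driver: Bystander: green-handled screwdriver lying on the bench. Origin: centre of its underside.
- half_model: Bystander: an unfinished white cell body with red-tipped arms, about 85 mm high, 110 mm wide. Origin: on the bench under its centre.

How it is judged (in metres and radians):
On the way, in this order (a step that is already met when the one before it is completed fails the run):
1. the pin stands fully home in the socket, let go, while the model still stands on the bench (horizontal distance between pin and jig_socket below 0.004 m and z of pin in the frame of jig_socket below -0.021 m and angle between pin's own z axis and vertical below 0.12 rad and contact force between the fingers and pin below 0.05 N and height (world z) of neuron below 0.01 m), for 0.2 s.
2. the model is lifted clear of the bench, gripped within 15 mm of its balance point and level (x of the grasp point in the frame of neuron between -0.015 and 0.015 m and contact force between the fingers and neuron above 1 N and height (world z) of neuron above 0.04 m and angle between neuron's own z axis and vertical below 0.15 rad), for 0.2 s.
At the end, for the whole second after the job is handed in: Pin home in the socket (4 mm, 21 of 24 mm deep, upright), not touched by the fingers. Model gripped within 15 mm of its balance point, level (0.1 rad), still, cell body and end foot within 20 mm of nest and socket axes, feet 25 to 85 mm above the nest floor, touching neither jig nor pin (horizontal distance between pin and jig_socket below 0.004 m and z of pin in the frame of jig_socket below -0.021 m and angle between pin's own z axis and vertical below 0.12 rad and x of the grasp point in the frame of neuron between -0.015 and 0.015 m and contact force between the fingers and neuron above 1 N and contact force between each of the fingers, neuron and pin below 0.05 N and horizontal distance between soma and jig_nest below 0.02 m and horizontal distance between end_foot and jig_socket below 0.02 m and z of neuron in the frame of jig_nest between 0.025 and 0.085 m and angle between neuron's own z axis and vertical below 0.1 rad and linear speed of neuron below 0.03 m/s and angular speed of neuron below 0.15 rad/s and contact force between neuron and jig below 0.05 N); the arm keeps its last pose, push and grip.
It fails at once if the model tips by more than 0.5 rad (angle between neuron's own z axis and vertical above 0.5 rad).
It fails at once if another thing on the bench is moved by more than 30 mm (distance of any of glue, drill, tray, tape, driver, half_model from where it was at the start of the episode above 0.03 m).
It also fails if it takes over 64 s, if anything falls off the work surface, if the arm or the gripper's body presses on something with over 40 N, if the wrist force passes 120 N, or if a joint passes its speed limit or range.

## Working session

There is one attempt and no reset: what is moved stays moved. The work goes in short steps, Python scripts to look and compute and a tool call to move; the robot and the scene stay as the last step left them, time stands still between calls to the robot, and variables do not carry over. Pictures are saved under pics/ and viewed, at most 11 in all, crops included, and the job is handed in when it is done.

```bash
ls; mkdir -p pics; python3 - <<'E'
from plant import r, optics, readout
import cv2,numpy as np
print(readout.get_state())
for n in ("scene","side","wrist"):
    p=optics.camera_params(n); print(n,{k:np.round(v,3).tolist() for k,v in p.items()})
    cv2.imwrite(f"pics/{n}0.png",optics.camera(n))
E
```

```text
pics
plant.py
{'time_s': 0.0, 'qpos': array([-1.39665640e+00,  3.09007642e-01,  1.63522115e+00,  2.40234079e-05,
        1.19970143e+00, -6.96969700e-02]), 'joint_vel': array([ 0.00142071, -0.00069317,  0.00061046, -0.00042929,  0.00060731,
        0.00212906]), 'joint_torque': array([-1.14938724e-03, -4.15256739e+01, -2.76663959e+01, -3.18851608e-04,
        1.01640145e-02, -4.13806632e-06]), 'eef_pos': array([ 150.7287458 , -605.68693629,  230.02896093]), 'eef_rot': array([[ 9.70420931e-01,  2.41418868e-01, -3.82961096e-04],
       [ 2.41419101e-01, -9.70418209e-01,  2.30609887e-03],
       [ 1.85103358e-04, -2.33034074e-03, -9.99997268e-01]]), 'wrist_force': array([ 0.45314388,  0.29688323, -0.23912984]), 'moment': array([-0.01896552, -0.00744185,  0.01288781]), 'grip_force': 0.0, 'gripper_width': 85.56291460070274}
scene {'fx': 371.431, 'fy': 371.431, 'cx': 317.584, 'cy': 200.669, 'distortion': [0.029, 0.0, 0.0, 0.0, 0.0], 'R': [[-0.837, 0.547, -0.003], [0.402, 0.612, -0.681], [-0.37, -0.572, -0.732]], 't': [491.999, -187.086, 1317.869]}
side {'fx': 378.439, 'fy': 378.439, 'cx': 319.153, 'cy': 191.83, 'distortion': [-0.047, 0.0, 0.0, 0.0, 0.0], 'R': [[-0.975, -0.222, 0.008], [-0.144, 0.604, -0.784], [0.169, -0.766, -0.62]], 't': [587.536, 142.167, 1169.417]}
wrist {'fx': 306.363, 'fy': 306.363, 'cx': 315.138, 'cy': 196.706, 'distortion': [-0.018, 0.0, 0.0, 0.0, 0.0], 'R': [[0.241, -0.97, -0.0], [-0.919, -0.228, 0.321], [-0.312, -0.077, -0.947]], 't': [-624.747, -42.481, 380.67]}
```

View pics/scene0.png

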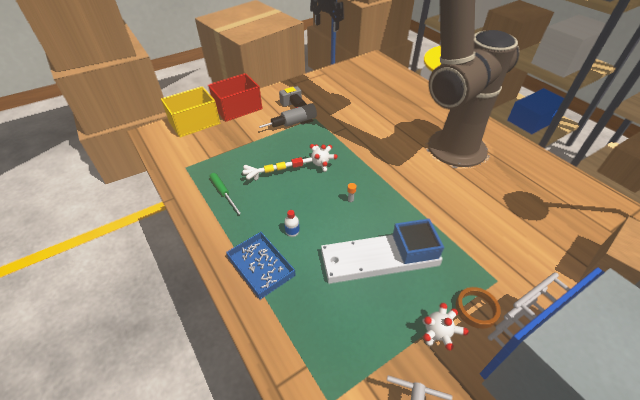

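View pics/side0.png

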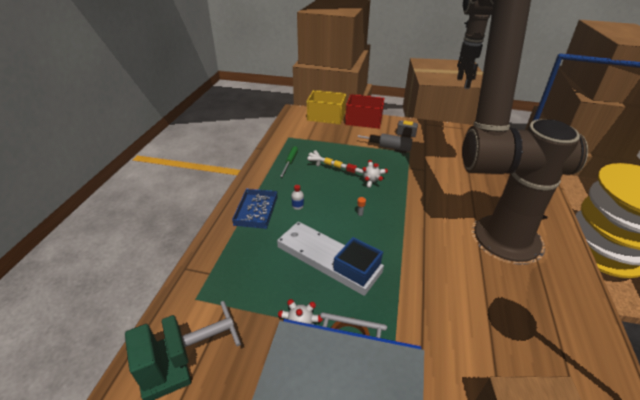

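The scene view shows the pin at about (352,190), the socket at (335,260), the nest at (417,240) and the red sleeve at (297,162). The side view shows the pin at (361,204), the socket at (294,235), the nest at (357,258) and the sleeve at (350,168). Next I triangulate these.

```bash
cat >h.py <<'E'
import cv2,numpy as np
from plant import r, optics, readout
def cam(n):
    p=optics.camera_params(n); K=np.array([[p["fx"],0,p["cx"]],[0,p["fy"],p["cy"]],[0,0,1]])
    return K,np.array(p["distortion"]),np.array(p["R"]),np.array(p["t"])
def ray(c,uv):
    K,d,R,t=c; q=cv2.undistortPoints(np.array([[uv]],float),K,d)[0,0]
    v=R.T@np.array([q[0],q[1],1]); return -R.T@t, v/np.linalg.norm(v)
def plane(c,uv,z):
    o,v=ray(c,uv); return o+v*(z-o[2])/v[2]
def tri(obs):
    A=np.zeros((3,3));b=np.zeros(3);L=[]
    for c,uv in obs:
        o,v=ray(c,uv);P=np.eye(3)-np.outer(v,v);A+=P;b+=P@o;L.append((o,P))
    X=np.linalg.solve(A,b); return X,[round(float(np.linalg.norm(P@(X-o))),1) for o,P in L]
def proj(c,X):
    K,d,R,t=c; return cv2.projectPoints(np.array([X],float),R,t,K,d)[0].ravel()
def mask(im,lo,hi):
    h=cv2.cvtColor(im,cv2.COLOR_BGR2HSV)
    if lo[0]<0: return cv2.inRange(h,(0,lo[1],lo[2]),hi)|cv2.inRange(h,(180+lo[0],lo[1],lo[2]),(180,255,255))
    return cv2.inRange(h,lo,hi)
def blobs(m,amin=8):
    n,l,s,c=cv2.connectedComponentsWithStats(m)
    return [(s[i,4],np.round(c[i],1).tolist(),s[i,:4].tolist()) for i in range(1,n) if s[i,4]>=amin]
RED=((-5,140,70),(5,255,255)); ORA=((6,150,110),(14,255,255)); BLU=((104,100,30),(125,255,255)); YEL=((22,150,100),(34,255,255))
E
python3 - <<'E'
from h import *
for n in("scene","side"):
    im=cv2.imread(f"pics/{n}0.png")
    for nm,c in(("red",RED),("ora",ORA),("blu",BLU),("yel",YEL)):
        print(n,nm,[b for b in blobs(mask(im,*c)) if 200<b[1][0]<470 and 100<b[1][1]<320])
a,b=cam("scene"),cam("side")
for k,p,q in(("pin",(352,187),(361.5,202)),("slv",(297.5,162),(350,168)),("sock",(335,260),(294,234.5)),("nest",(418,237),(358,258))):
    print(k,tri([(a,p),(b,q)]))
E
```

```text
scene red [(np.int32(15), [312.3, 145.3], [310, 144, 8, 4]), (np.int32(15), [323.1, 146.4], [321, 145, 5, 4]), (np.int32(15), [316.5, 155.9], [315, 154, 4, 5]), (np.int32(12), [334.9, 156.2], [334, 154, 3, 5]), (np.int32(85), [297.2, 161.8], [292, 157, 11, 10]), (np.int32(15), [324.6, 163.6], [323, 162, 4, 4]), (np.int32(46), [290.5, 213.5], [287, 210, 7, 8]), (np.int32(26), [443.2, 305.2], [440, 303, 7, 5]), (np.int32(19), [455.2, 311.1], [452, 309, 6, 6]), (np.int32(36), [427.6, 319.9], [425, 317, 6, 7])]
scene ora [(np.int32(94), [221.0, 109.8], [215, 97, 24, 25]), (np.int32(11), [251.0, 112.4], [246, 111, 11, 4]), (np.int32(36), [351.4, 190.0], [348, 187, 8, 6])]
scene blu [(np.int32(663), [420.5, 245.3], [395, 219, 49, 45]), (np.int32(84), [291.7, 230.2], [285, 225, 14, 10]), (np.int32(1934), [261.1, 264.5], [227, 232, 68, 67])]
scene yel [(np.int32(62), [280.6, 165.4], [276, 162, 10, 8]), (np.int32(62), [268.4, 168.0], [264, 164, 10, 9])]
side red [(np.int32(1085), [364.2, 110.7], [345, 95, 39, 33]), (np.int32(63), [350.9, 167.6], [347, 164, 10, 9]), (np.int32(11), [375.4, 164.
[... 959 characters left out ...]
blu [(np.int32(941), [254.3, 209.1], [233, 190, 44, 38]), (np.int32(64), [297.1, 203.2], [292, 200, 11, 7]), (np.int32(830), [356.9, 264.0], [334, 238, 49, 47])]
side yel [(np.int32(571), [325.0, 105.5], [307, 91, 39, 32]), (np.int32(11), [328.0, 118.6], [327, 117, 3, 5]), (np.int32(21), [408.0, 122.7], [404, 121, 9, 4]), (np.int32(39), [327.6, 160.5], [324, 158, 9, 7]), (np.int32(37), [337.4, 163.4], [334, 160, 8, 8])]
pin (array([463.17864355,  -2.3461482 ,  54.41006733]), [1.6, 1.6])
slv (array([ 532.43841146, -203.55516427,   39.83104198]), [1.1, 1.1])
sock (array([642.21342742, 166.5520864 ,  28.43525529]), [0.0, 0.0])
nest (array([438.99560579, 248.5855777 ,  67.67254584]), [1.5, 1.5])
```

View pics/wrist0.png

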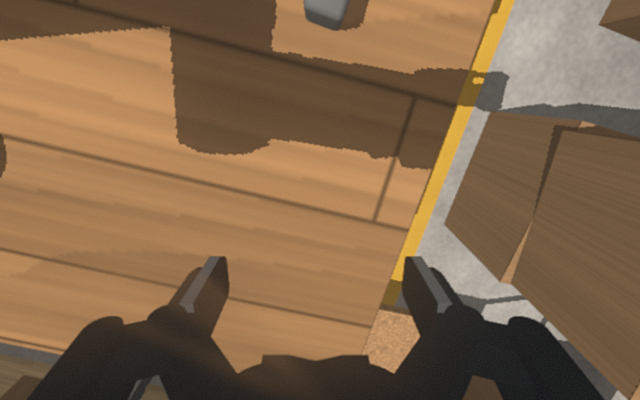

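The wrist view shows only bench and the two fingers (tips at about (220,260) and (410,260)). Rough positions: pin (463,-2), socket (642,167), nest (439,249), which gives a nest–socket distance of 219 mm, as expected. Moving over the pin.

The rows are not in the units I measure in: shifts go in shares of 300 mm and turns go in shares of 2 rad. I convert before sending: -150 mm / 300 = -0.5, 130 mm / 300 = 0.4333.

Call:
{"fn": "move_tool", "kwargs": {
  "deltas": [
    [[0.0867, -0.1, 0.0133, 0, 0, 0, 85], [0.1733, -0.2, 0.0267, 0, 0, 0, 85], [0.26, -0.3, 0.04, 0, 0, 0, 85], [0.3467, -0.4, 0.0533, 0, 0, 0, 85], [0.4333, -0.5, 0.0667, 0, 0, 0, 85]]
  ],
  "grip_force": 30
}}

```text
time_s: 0.57
eef_pos: [241.1, -427.6, 210.6]
eef_rot: [[0.971, 0.241, -0.0], [0.241, -0.971, 0.001], [0.0, -0.001, -1.0]]
wrist_force: [1.0, -0.9, 0.7]
gripper_width: 85.1
grip_force: 0.0
```

Call:
{"fn": "move_tool", "kwargs": {
  "deltas": [
    [[0.0867, -0.1, 0.0133, 0, 0, 0, 85], [0.1733, -0.2, 0.0267, 0, 0, 0, 85], [0.26, -0.3, 0.04, 0, 0, 0, 85], [0.3467, -0.4, 0.0533, 0, 0, 0, 85], [0.4333, -0.5, 0.0667, 0, 0, 0, 85]]
  ]
}}

```text
time_s: 0.98
eef_pos: [331.0, -250.8, 191.1]
eef_rot: [[0.971, 0.241, 0.0], [0.241, -0.971, -0.0], [0.0, 0.0, -1.0]]
wrist_force: [0.3, -0.3, 0.6]
gripper_width: 84.8
grip_force: 0.0
```

Call:
{"fn": "move_tool", "kwargs": {
  "deltas": [
    [[0.0867, -0.1, 0.0133, 0, 0, 0, 85], [0.1733, -0.2, 0.0267, 0, 0, 0, 85], [0.26, -0.3, 0.04, 0, 0, 0, 85], [0.3467, -0.4, 0.0533, 0, 0, 0, 85], [0.4333, -0.5, 0.0667, 0, 0, 0, 85]]
  ]
}}

```text
time_s: 1.4
eef_pos: [421.0, -73.7, 171.2]
eef_rot: [[0.97, 0.241, 0.0], [0.241, -0.97, -0.0], [0.0, 0.0, -1.0]]
wrist_force: [0.9, -1.1, 0.2]
gripper_width: 84.9
grip_force: 0.0
```

Call:
{"fn": "move_tool", "kwargs": {
  "deltas": [
    [[0.0867, -0.1, 0.0133, 0, 0, 0, 85], [0.1733, -0.2, 0.0267, 0, 0, 0, 85], [0.1867, -0.2033, 0.0667, 0, 0, 0, 85], [0.1867, -0.2033, 0.0667, 0, 0, 0, 85]]
  ]
}}

```text
time_s: 1.73
eef_pos: [459.8, -0.7, 149.6]
eef_rot: [[0.969, 0.246, -0.003], [0.246, -0.969, 0.0], [-0.003, -0.001, -1.0]]
wrist_force: [-0.4, -0.3, -0.8]
gripper_width: 84.9
grip_force: 0.0
```

```bash
python3 - <<'E'
from h import *
s=readout.get_state();print(s["eef_pos"],s["eef_rot"].round(3).tolist(),s["qpos"].round(2))
c=cam("wrist");im=optics.camera("wrist");cv2.imwrite("pics/w1.png",im)
print(proj(c,[463,-2,55]),proj(c,s["eef_pos"]));print(blobs(mask(im,*ORA),40))
a,b=cam("scene"),cam("side")
for k,p,q in(("glue",(291,213.5),(296.8,187.5)),("y1",(280.6,165.4),(337.4,163.4)),("y2",(268.4,168),(327.6,160.5))): print(k,tri([(a,p),(b,q)]))
E
```

```text
[459.78945068  -0.66099936 149.63428231] [[0.969, 0.246, -0.003], [0.246, -0.969, 0.0], [-0.003, -0.001, -1.0]] [-0.1   0.09  2.08  0.    0.97  1.23]
[316.90763653 194.33466997] [314.05102397 255.8427931 ]
[(np.int32(889), [317.3, 194.0], [302, 176, 32, 36])]
glue (array([676.69854588,   5.27388199,  78.89705306]), [0.1, 0.1])
y1 (array([ 584.0243992 , -224.17544015,   36.92499548]), [0.3, 0.3])
y2 (array([ 623.44208262, -233.55868384,   37.88520501]), [0.1, 0.1])
```

View pics/w1.png

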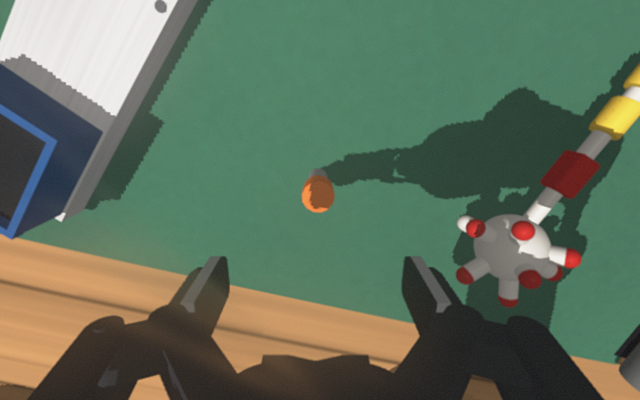

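The wrist view shows the pin head at (317,194), within a pixel of the prediction, with the jig at left and the model at right. I'll go lower for a second view.

Scaled: 50 mm / 300 = 0.1667, 25 mm / 300 = 0.0833.

Call:
{"fn": "move_tool", "kwargs": {
  "deltas": [
    [[0.0067, 0.0067, 0.0833, 0, 0, 0, 85], [0.0067, 0.0067, 0.1667, 0, 0, 0, 85], [0.0067, 0.0067, 0.1667, 0, 0, 0, 85]]
  ]
}}

```text
time_s: 2.03
eef_pos: [458.2, -5.3, 97.7]
eef_rot: [[0.971, 0.24, -0.009], [0.24, -0.971, 0.001], [-0.009, -0.003, -1.0]]
wrist_force: [-1.3, -0.1, -1.4]
gripper_width: 85.3
grip_force: 0.0
```

```bash
python3 - <<'E'
from h import *
s=readout.get_state();print(s["eef_pos"],s["eef_rot"].round(3).tolist())
c=cam("wrist");im=optics.camera("wrist");cv2.imwrite("pics/w2.png",im)
B=blobs(mask(im,*ORA),100);print(B)
c0=B and max(B)[1]
print(plane(c,c0,55),proj(c,[463,-2,55]))
print(tri([(c,c0),(cam("scene"),(351.7,187.5)),(cam("side"),(361.3,201.1))]))
E
```

```text
[458.20213762  -5.25977858  97.73247973] [[0.971, 0.24, -0.009], [0.24, -0.971, 0.001], [-0.009, -0.003, -1.0]]
[(np.int32(1411), [311.8, 214.3], [293, 192, 39, 45])]
[463.71992755  -2.20187788  55.        ] [311.24232621 215.21700828]
(array([464.60640317,  -2.01546566,  56.15049955]), [0.4, 0.4, 0.2])
```

Call:
{"fn": "move_tool", "kwargs": {
  "deltas": [
    [[0, 0, 0, 0, 0, 0, 85], [0, 0, 0, 0, 0, 0, 85]]
  ]
}}

```text
time_s: 2.25
eef_pos: [463.7, -5.3, 102.8]
eef_rot: [[0.971, 0.24, 0.002], [0.24, -0.971, -0.0], [0.002, 0.001, -1.0]]
wrist_force: [-0.3, -0.0, 0.1]
gripper_width: 85.3
grip_force: 0.0
```

```bash
python3 - <<'E'
from h import *
s=readout.get_state();print(s["eef_pos"],s["eef_rot"].round(4).tolist())
c=cam("wrist");im=optics.camera("wrist")
print([ (b,plane(c,b[1],55)) for b in blobs(mask(im,*ORA),300)])
print("tool delta",s["eef_rot"].T@(np.array([463.8,-2.1,37])-s["eef_pos"]))
E
```

```text
[463.65756376  -5.28979942 102.75576852] [[0.9708, 0.2401, 0.0023], [0.2401, -0.9708, -0.0003], [0.0022, 0.0009, -1.0]]
[((np.int32(1346), [309.7, 219.6], [291, 197, 38, 45]), array([463.60187812,  -2.24531759,  55.        ]))]
tool delta [ 0.7610872  -3.1189944  65.75491481]
```

Both views agree on the pin at (463.7, -2.2), with the head at about z = 55. Descend, let it settle, then close.

Scaled: 65 mm / 300 = 0.2167, 58 mm / 300 = 0.1933.

Call:
{"fn": "move_tool", "kwargs": {
  "deltas": [
    [[0, -0.01, 0.0833, 0, 0, 0, 85], [0, -0.01, 0.15, 0, 0, 0, 85], [0, -0.01, 0.1933, 0, 0, 0, 85], [0, -0.01, 0.2167, 0, 0, 0, 85], [0, -0.01, 0.2167, 0, 0, 0, 85]]
  ]
}}

```text
time_s: 2.72
eef_pos: [461.5, -1.6, 35.9]
eef_rot: [[0.97, 0.241, -0.001], [0.241, -0.97, 0.0], [-0.001, -0.0, -1.0]]
wrist_force: [-1.1, -1.0, 0.4]
gripper_width: 84.7
grip_force: 0.0
```

Call:
{"fn": "move_tool", "kwargs": {
  "deltas": [
    [[0, 0, 0, 0, 0, 0, 85], [0, 0, 0, 0, 0, 0, 20], [0, 0, 0, 0, 0, 0, 20], [0, 0, 0, 0, 0, 0, 20], [0, 0, 0, 0, 0, 0, 20]]
  ],
  "grip_force": 30
}}

```text
time_s: 3.13
eef_pos: [462.6, -1.6, 37.0]
eef_rot: [[0.97, 0.241, 0.001], [0.241, -0.97, -0.0], [0.001, 0.0, -1.0]]
wrist_force: [-0.4, 0.1, -0.2]
gripper_width: 38.2
grip_force: 0.0
```

Call:
{"fn": "move_tool", "kwargs": {
  "deltas": [
    [[0, 0, 0, 0, 0, 0, 20], [0, 0, 0, 0, 0, 0, 20], [0, 0, 0, 0, 0, 0, 20]]
  ]
}}

```text
time_s: 3.38
eef_pos: [462.5, -1.5, 36.8]
eef_rot: [[0.97, 0.241, 0.001], [0.241, -0.97, -0.0], [0.001, 0.0, -1.0]]
wrist_force: [-0.7, 0.3, 5.0]
gripper_width: 24.8
grip_force: 29.3
```

Scaled: -85 mm / 300 = -0.2833, -60 mm / 300 = -0.2.

Call:
{"fn": "move_tool", "kwargs": {
  "deltas": [
    [[0, 0, -0.1, 0, 0, 0, 20], [0, 0, -0.2, 0, 0, 0, 20], [0, 0, -0.2833, 0, 0, 0, 20], [0, 0, -0.2833, 0, 0, 0, 20]]
  ]
}}

```text
time_s: 3.72
eef_pos: [466.2, -1.9, 125.9]
eef_rot: [[0.97, 0.241, 0.01], [0.242, -0.97, -0.001], [0.009, 0.003, -1.0]]
wrist_force: [1.0, 0.4, 0.2]
gripper_width: 25.5
grip_force: 29.7
```

Call:
{"fn": "move_tool", "kwargs": {
  "deltas": [
    [[0.1167, -0.0667, 0, 0, 0, 0, 20], [0.2333, -0.1333, 0, 0, 0, 0, 20], [0.35, -0.2, 0, 0, 0, 0, 20], [0.4667, -0.2667, 0, 0, 0, 0, 20], [0.5833, -0.3333, 0, 0, 0, 0, 20]]
  ]
}}

```text
time_s: 4.13
eef_pos: [607.9, 139.0, 119.8]
eef_rot: [[0.97, 0.241, -0.002], [0.241, -0.97, -0.0], [-0.002, -0.0, -1.0]]
wrist_force: [0.9, -0.2, -0.7]
gripper_width: 24.9
grip_force: 29.7
```

Call:
{"fn": "move_tool", "kwargs": {
  "deltas": [
    [[0, 0, 0, 0, 0, 0, 20], [0, 0, 0, 0, 0, 0, 20], [0, 0, 0, 0, 0, 0, 20]]
  ]
}}

```text
time_s: 4.38
eef_pos: [606.1, 137.6, 119.4]
eef_rot: [[0.97, 0.242, -0.004], [0.242, -0.97, -0.001], [-0.004, -0.0, -1.0]]
wrist_force: [-0.3, -0.4, -0.7]
gripper_width: 24.9
grip_force: 29.8
```

```bash
python3 - <<'E'
from h import *
s=readout.get_state();print(s["eef_pos"],s["eef_rot"].round(4).tolist())
c=cam("wrist");im=optics.camera("wrist");cv2.imwrite("pics/w3.png",im)
print(proj(c,[642.2,166.5,30]))
E
```

```text
[606.05726113 137.55791109 119.44184694] [[0.9702, 0.2421, -0.0038], [0.2421, -0.9703, -0.0009], [-0.0039, -0.0, -1.0]]
[288.78524571 147.54537244]
```

View pics/w3.png

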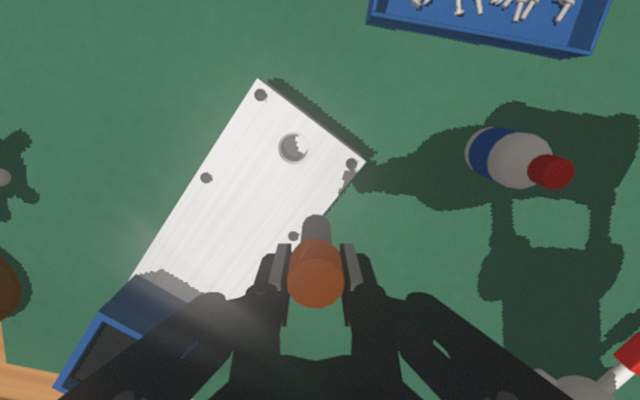

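The wrist view shows the pin held straight (foot at (316,215), head at (316,275)) and the socket mouth at (293,148), close to the prediction of (289,148). Now I'll measure the rim.

```bash
cat >>h.py <<'E'
def hole(im,u,v,w=24,th=150):
    u,v=int(u),int(v); g=cv2.cvtColor(im,cv2.COLOR_BGR2GRAY)[v-w:v+w,u-w:u+w]
    m=(cv2.GaussianBlur(g,(3,3),0)<th).astype(np.uint8)*255
    cs=cv2.findContours(m,cv2.RETR_EXTERNAL,cv2.CHAIN_APPROX_NONE)[0]
    k=max((x for x in cs if cv2.boundingRect(x)[0]>0 and cv2.boundingRect(x)[1]>0),key=cv2.contourArea)
    h=cv2.convexHull(k); (x,y),ra=cv2.minEnclosingCircle(h); e=cv2.fitEllipse(h) if len(h)>5 else None
    return (x+u-w,y+v-w),ra,e and ((e[0][0]+u-w,e[0][1]+v-w),e[1])
E
python3 - <<'E'
from h import *
im=cv2.imread("pics/w3.png");c=cam("wrist")
for th in(110,140,170,190):
    q=hole(im,293,148,24,th);print(th,q,plane(c,q[0],30))
g=cv2.resize(im[115:185,255:335],None,fx=7,fy=7,interpolation=cv2.INTER_CUBIC)
a=cv2.imread("pics/scene0.png")[245:275,318:352];g2=cv2.resize(a,(270,238),interpolation=cv2.INTER_CUBIC)
out=np.zeros((490,830,3),np.uint8);out[:,:560]=g;out[:238,560:]=g2
cv2.imwrite("pics/z3.png",out[:, :800])
E
```

```text
Traceback (most recent call last):
  File "h.py", line 30, in hole
    k=max((x for x in cs if cv2.boundingRect(x)[0]>0 and cv2.boundingRect(x)[1]>0),key=cv2.contourArea)
ValueError: max() iterable argument is empty
```

```bash
python3 - <<'E'
from h import *
im=cv2.imread("pics/w3.png");c=cam("wrist")
g=cv2.cvtColor(im,cv2.COLOR_BGR2GRAY);print(g[148,272:316],g[126:172,292])
for th in(140,160,180,190,200):
    try:
        q=hole(im,293,148,24,th);print(th,q,plane(c,q[0],30))
    except Exception as e: print(th,e)
g=cv2.resize(im[115:185,255:335],None,fx=7,fy=7,interpolation=cv2.INTER_CUBIC)
cv2.imwrite("pics/z3.png",g)
E
```

```text
[232 231 232 233 234 227 195 168 154 133 124 123 127 133 136 136 135 137
 137 135 137 136 133 131 130 141 192 232 233 229 229 228 226 227 225 220
 220 226 227 228 229 228 226 225] [234 235 234 234 234 232 219 197 171 143 133 133 131 132 133 134 136 135
 136 136 135 138 137 136 136 137 135 136 135 130 126 125 126 124 130 166
 187 199 218 228 230 231 231 232 232 234]
140 ((292.83222579956055, 148.09136199951172), 12.22949504852295, ((292.20616912841797, 148.1529369354248), (21.905405044555664, 24.335041046142578))) [642.25960831 162.90048494  30.        ]
160 ((292.5702476501465, 148.01239585876465), 13.263908386230469, ((292.60823822021484, 147.80082511901855), (25.381000518798828, 26.31088638305664))) [642.27059348 163.10784741  30.        ]
180 ((292.5, 147.7272720336914), 14.166540145874023, ((292.57225799560547, 147.72355270385742), (27.765687942504883, 28.13335418701172))) [642.47087647 163.2075384   30.        ]
190 ((292.6425380706787, 147.74053382873535), 14.578632354736328, ((292.3576908111572, 147.90612602233887), (28.071266174316406, 28.9671573638916))) [642.48711106 163.09972198  30.        ]
200 ((292.54588890075684, 147.74091720581055), 14.9439058303833, ((292.3122730255127, 147.8769817352295), (28.701208114624023, 29.750764846801758))) [642.4690953  163.17126195  30.        ]
```

View pics/z3.png

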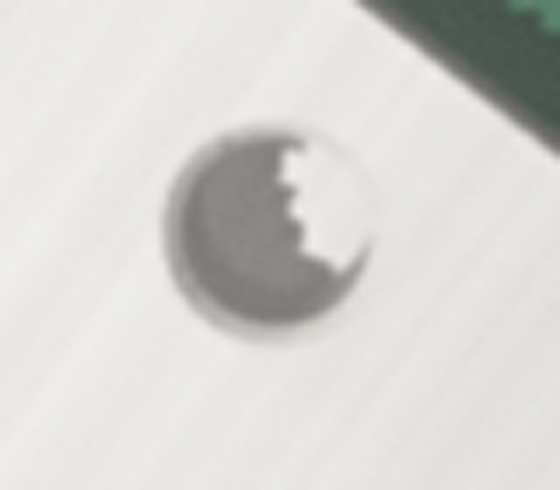

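The zoom shows the socket rim centred at about (293.2,148), so the socket is at about (642.2,163) on z=30. Moving there with the pin foot about 15 mm above the plate, for a second wrist view.

Scaled: 40 mm / 300 = 0.1333, 37 mm / 300 = 0.1233.

Call:
{"fn": "move_tool", "kwargs": {
  "deltas": [
    [[0.0667, -0.0267, 0, 0, 0, 0, 20], [0.1333, -0.0533, 0.05, 0, 0, 0, 20], [0.1333, -0.0533, 0.1233, 0, 0, 0, 20], [0.1333, -0.0533, 0.1233, 0, 0, 0, 20], [0.1333, -0.0533, 0.1233, 0, 0, 0, 20]]
  ]
}}

```text
time_s: 4.85
eef_pos: [639.5, 161.4, 82.2]
eef_rot: [[0.971, 0.24, -0.006], [0.24, -0.971, -0.001], [-0.006, -0.0, -1.0]]
wrist_force: [0.3, 0.1, -1.0]
gripper_width: 24.9
grip_force: 29.8
```

Call:
{"fn": "move_tool", "kwargs": {
  "deltas": [
    [[0, 0, 0, 0, 0, 0, 20], [0, 0, 0, 0, 0, 0, 20], [0, 0, 0, 0, 0, 0, 20]]
  ]
}}

```text
time_s: 5.1
eef_pos: [643.1, 162.6, 85.8]
eef_rot: [[0.971, 0.241, 0.002], [0.241, -0.971, 0.0], [0.002, 0.0, -1.0]]
wrist_force: [0.8, 0.2, -0.6]
gripper_width: 25.1
grip_force: 29.8
```

```bash
python3 - <<'E'
from h import *
s=readout.get_state();print(s["eef_pos"],s["eef_rot"].round(4).tolist())
c=cam("wrist");im=optics.camera("wrist");cv2.imwrite("pics/w4.png",im)
u,v=proj(c,[642.2,163,30]).astype(int);print(u,v,proj(c,s["eef_pos"]+[1,.2,-37]))
w=im[v-60:v+60,u-80:u+80];cv2.imwrite("pics/z4.png",cv2.resize(w,None,fx=5,fy=5,interpolation=cv2.INTER_CUBIC));print(u-80,v-60)
E
```

```text
[643.14776056 162.55336645  85.82145176] [[0.9706, 0.2408, 0.002], [0.2408, -0.9706, 0.0003], [0.002, 0.0002, -1.0]]
313 217 [314.19457605 225.62840084]
233 157
```

View pics/z4.png

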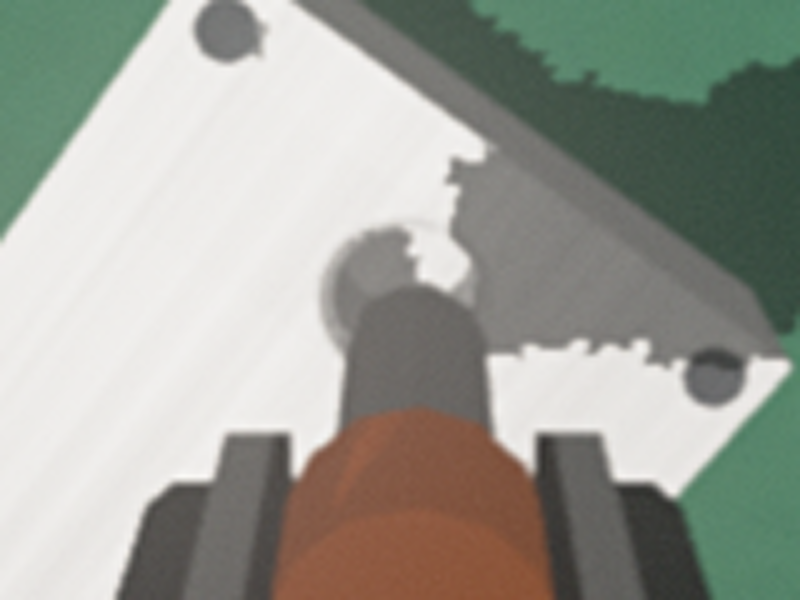

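The zoom shows the socket rim centred at about (312.8,216), the pin axis at column 316 and the front edge of the pin foot at row 214. Both are in the same view, so I can compute the offset between them.

```bash
python3 - <<'E'
from h import *
s=readout.get_state();c=cam("wrist");R,p=s["eef_rot"],s["eef_pos"]
print(p,R[:,2])
for ox in(-2,-1,0,1,2,3): print(ox,proj(c,p+R@[ox+6,0,37]),proj(c,p+R@[ox+9,0,33]),proj(c,p+R@[ox,1.5,37]))
for uv in((312.8,216.5),(312.8,215.5)):
    S=plane(c,uv,30);print(S,"socket in tool",R.T@(S-p))
a=[((293.2,148))]
E
```

```text
[643.21835817 162.6853918   85.73859606] [ 1.98627169e-03  3.57161485e-04 -9.99997964e-01]
-2 [314.12658775 221.21467288] [314.11151976 219.33691858] [316.4576178  229.75341971]
-1 [314.12450662 219.77458698] [314.10936239 217.85779643] [316.45938265 228.34166887]
0 [314.1224194  218.32970993] [314.10719856 216.37363539] [316.46115231 226.92524803]
1 [314.12032606 216.88002125] [314.10502825 214.88441341] [316.46292677 225.50413722]
2 [314.11822658 215.42550035] [314.10285143 213.39010836] [316.46470607 224.07831643]
3 [314.11612095 213.96612656] [314.10066807 211.890698  ] [316.46649021 222.64776551]
[642.62833796 163.52478552  30.        ] socket in tool [-0.48265784 -0.96416982 55.73761042]
[643.36439804 163.70537709  30.        ] socket in tool [ 0.27522815 -0.96210835 55.73913693]
```

Scaled: 20 mm / 300 = 0.0667, -2.2 mm / 300 = -0.0073.

Call:
{"fn": "move_tool", "kwargs": {
  "deltas": [
    [[-0.006, -0.0073, 0, 0, 0, 0, 20], [-0.006, -0.0073, 0.0267, 0, 0, 0, 20], [-0.006, -0.0073, 0.0533, 0, 0, 0, 20], [-0.006, -0.0073, 0.0667, 0, 0, 0, 20], [-0.006, -0.0073, 0.0667, 0, 0, 0, 20]]
  ]
}}

```text
time_s: 5.57
eef_pos: [639.0, 164.3, 62.1]
eef_rot: [[0.97, 0.242, -0.003], [0.242, -0.97, -0.001], [-0.003, 0.0, -1.0]]
wrist_force: [-0.3, 0.9, -1.8]
gripper_width: 24.6
grip_force: 29.7
```

Call:
{"fn": "move_tool", "kwargs": {
  "deltas": [
    [[0, 0, 0.0067, 0, 0, 0, 20], [0, 0, 0.0167, 0, 0, 0, 20], [0, 0, 0.0267, 0, 0, 0, 20], [0, 0, 0.0267, 0, 0, 0, 20]]
  ]
}}

```text
time_s: 5.9
eef_pos: [639.8, 164.6, 55.5]
eef_rot: [[0.97, 0.241, -0.001], [0.241, -0.97, -0.0], [-0.001, -0.0, -1.0]]
wrist_force: [-0.3, -0.2, -1.3]
gripper_width: 25.3
grip_force: 29.7
```

Scaled: 11 mm / 300 = 0.0367, 9 mm / 300 = 0.03.

Call:
{"fn": "move_tool", "kwargs": {
  "deltas": [
    [[0, 0, 0.01, 0, 0, 0, 20], [0, 0, 0.02, 0, 0, 0, 20], [0, 0, 0.03, 0, 0, 0, 20], [0, 0, 0.0367, 0, 0, 0, 20], [0, 0, 0.0367, 0, 0, 0, 20]]
  ]
}}

```text
time_s: 6.32
eef_pos: [639.8, 164.5, 44.5]
eef_rot: [[0.97, 0.241, -0.001], [0.241, -0.97, -0.0], [-0.001, -0.0, -1.0]]
wrist_force: [-0.1, -0.7, -0.7]
gripper_width: 24.9
grip_force: 29.7
```

Call:
{"fn": "move_tool", "kwargs": {
  "deltas": [
    [[0, 0, 0.0033, 0, 0, 0, 20], [0, 0, 0.0067, 0, 0, 0, 20], [0, 0, 0.0067, 0, 0, 0, 20], [0, 0, 0.0067, 0, 0, 0, 20]]
  ]
}}

```text
time_s: 6.65
eef_pos: [640.4, 164.6, 43.3]
eef_rot: [[0.97, 0.241, 0.0], [0.241, -0.97, -0.0], [0.0, 0.0, -1.0]]
wrist_force: [-0.0, 0.6, -1.0]
gripper_width: 24.6
grip_force: 29.7
```

Scaled: 2 mm / 300 = 0.0067, 1 mm / 300 = 0.0033.

Call:
{"fn": "move_tool", "kwargs": {
  "deltas": [
    [[0, 0, 0.0033, 0, 0, 0, 20], [0, 0, 0.0067, 0, 0, 0, 20], [0, 0, 0.0067, 0, 0, 0, 20], [0, 0, 0.0067, 0, 0, 0, 20]]
  ]
}}

```text
time_s: 6.98
eef_pos: [641.1, 164.8, 42.8]
eef_rot: [[0.97, 0.241, 0.001], [0.241, -0.97, 0.0], [0.001, 0.0, -1.0]]
wrist_force: [-1.5, -0.6, 5.2]
gripper_width: 25.0
grip_force: 30.3
```

Firm floor contact at TCP z = 42.8, where the pin is expected to be home. Releasing and rising.

Call:
{"fn": "move_tool", "kwargs": {
  "deltas": [
    [[0, 0, 0, 0, 0, 0, 60], [0, 0, 0, 0, 0, 0, 60], [0, 0, 0, 0, 0, 0, 60], [0, 0, 0, 0, 0, 0, 60]]
  ],
  "grip_force": 30
}}

```text
time_s: 7.32
eef_pos: [640.2, 164.6, 41.0]
eef_rot: [[0.97, 0.241, -0.0], [0.241, -0.97, 0.0], [-0.0, -0.0, -1.0]]
wrist_force: [1.4, -0.1, 1.0]
gripper_width: 60.3
grip_force: 0.0
```

Call:
{"fn": "move_tool", "kwargs": {
  "deltas": [
    [[0, 0, -0.0667, 0, 0, 0, 70], [0, 0, -0.1667, 0, 0, 0, 85], [0, 0, -0.3, 0, 0, 0, 85], [0, 0, -0.3, 0, 0, 0, 85], [0, 0, -0.3, 0, 0, 0, 85]]
  ]
}}

```text
time_s: 7.73
eef_pos: [643.3, 165.2, 135.2]
eef_rot: [[0.97, 0.241, 0.008], [0.241, -0.97, 0.001], [0.008, 0.0, -1.0]]
wrist_force: [-1.4, 0.1, -0.1]
gripper_width: 85.4
grip_force: 0.0
```

```bash
python3 - <<'E'
from h import *
s=readout.get_state();c=cam("wrist");im=optics.camera("wrist");cv2.imwrite("pics/w5.png",im)
B=blobs(mask(im,*ORA),300);print(s["eef_pos"],B)
q=max(B)[1]
i2=optics.camera("scene");i3=optics.camera("side")
b2=[b for b in blobs(mask(i2,*ORA)) if abs(b[1][0]-338)<15 and abs(b[1][1]-250)<20];b3=[b for b in blobs(mask(i3,*ORA)) if abs(b[1][0]-294)<15 and abs(b[1][1]-225)<20]
print(b2,b3);X=np.array([641.9,163.9,61.]);print(plane(c,q,61),proj(cam("scene"),X),proj(cam("side"),X))
cv2.imwrite("pics/z5.png",np.vstack([np.hstack([cv2.resize(i2[230:280,300:400],(400,200)),cv2.resize(i3[205:255,260:360],(400,200))]),cv2.resize(im,(800,500))[80:430]]))
E
```

```text
[643.34778857 165.24213766 135.24105497] [(np.int32(859), [24.2, 327.1], [0, 286, 44, 73])]
[(np.int32(78), [334.6, 252.8], [331, 248, 9, 11])] [(np.int32(15), [293.7, 229.9], [291, 229, 6, 3])]
[470.17893987 389.33108451  61.        ] [334.89404363 251.94133414] [293.9728845  226.02047327]
```

View pics/z5.png

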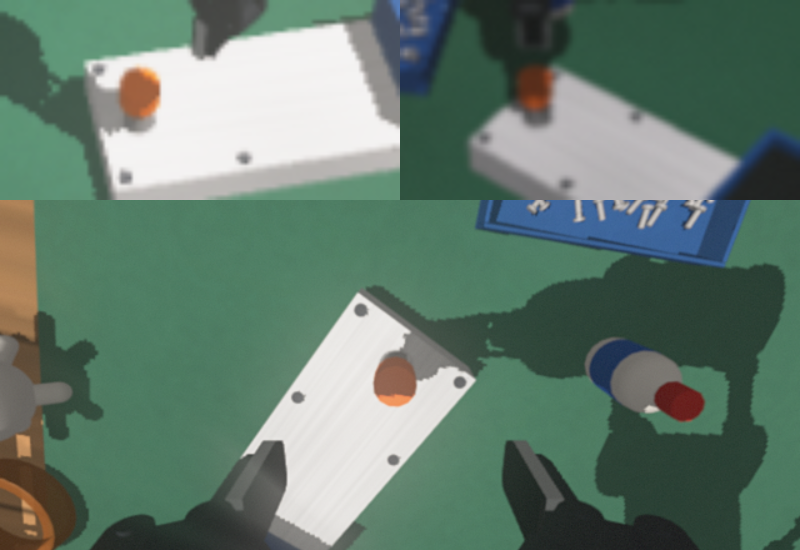

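The pin is home: the head stands just above the plate at about (335,252) in the scene view, which matches a head centre at z≈60. Now over to the model, turning in line with it.

Scaled: 165 mm / 300 = 0.55, 132 mm / 300 = 0.44, 0.55 rad / 2 = 0.275.

Call:
{"fn": "move_tool", "kwargs": {
  "deltas": [
    [[-0.0667, 0.11, -0.0133, 0, 0, 0.055, 85], [-0.13, 0.22, -0.0267, 0, 0, 0.11, 85], [-0.1967, 0.33, -0.04, 0, 0, 0.165, 85], [-0.26, 0.44, -0.05, 0, 0, 0.22, 85], [-0.3267, 0.55, -0.05, 0, 0, 0.275, 85]]
  ]
}}

```text
time_s: 8.3
eef_pos: [583.5, -20.4, 144.8]
eef_rot: [[0.952, -0.306, -0.002], [-0.306, -0.952, 0.0], [-0.002, 0.001, -1.0]]
wrist_force: [0.1, 1.1, -0.2]
gripper_width: 85.0
grip_force: 0.0
```

Call:
{"fn": "move_tool", "kwargs": {
  "deltas": [
    [[0, 0.1267, 0, 0, 0, 0, 85], [0.0033, 0.2567, 0, 0, 0, 0, 85], [0.0067, 0.3833, 0, 0, 0, 0, 85], [0.01, 0.5133, 0, 0, 0, 0, 85], [0.01, 0.64, 0, 0, 0, 0, 85]]
  ]
}}

```text
time_s: 8.72
eef_pos: [527.9, -204.2, 144.2]
eef_rot: [[0.953, -0.301, -0.003], [-0.301, -0.953, 0.002], [-0.004, -0.001, -1.0]]
wrist_force: [0.9, -0.0, 0.0]
gripper_width: 84.6
grip_force: 0.0
```

Call:
{"fn": "move_tool", "kwargs": {
  "deltas": [
    [[0, 0, 0, 0, 0, 0, 85], [0, 0, 0, 0, 0, 0, 85], [0, 0, 0, 0, 0, 0, 85]]
  ]
}}

```text
time_s: 8.97
eef_pos: [529.0, -202.6, 144.7]
eef_rot: [[0.953, -0.303, -0.003], [-0.303, -0.953, 0.002], [-0.003, -0.001, -1.0]]
wrist_force: [-0.7, 0.6, 0.0]
gripper_width: 84.8
grip_force: 0.0
```

```bash
python3 - <<'E'
from h import *
s=readout.get_state();c=cam("wrist");im=optics.camera("wrist");cv2.imwrite("pics/w6.png",im)
print(s["eef_pos"],s["eef_rot"].round(3).tolist())
for m in(RED,YEL): print([(b,plane(c,b[1],35).round(1)) for b in blobs(mask(im,*m),300)])
E
```

```text
[ 528.95745409 -202.5527633   144.67858583] [[0.953, -0.303, -0.003], [-0.303, -0.953, 0.002], [-0.003, -0.001, -1.0]]
[((np.int32(1025), [324.6, 190.7], [311, 168, 27, 44]), array([ 527.7, -211.8,   35. ]))]
[((np.int32(707), [321.9, 69.9], [305, 48, 31, 43]), array([ 621.4, -238.4,   35. ])), ((np.int32(804), [322.8, 122.7], [307, 105, 30, 38]), array([ 583.3, -227.3,   35. ]))]
```

View pics/w6.png

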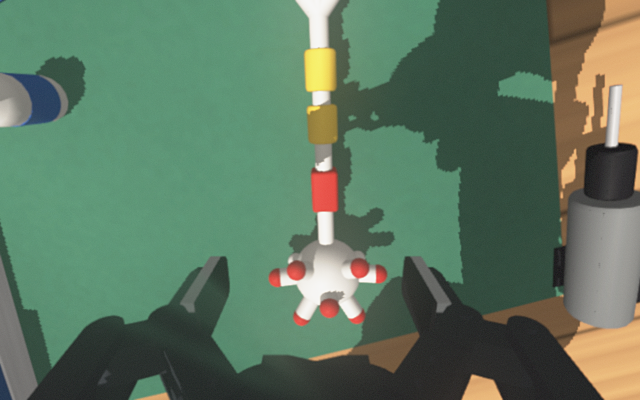

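The wrist view shows the model running up the image, with the red sleeve at (324.6,191), the soma at (328,275) and the yellow sleeves at rows 70 and 123. The rod is nearly parallel to tool x. I'll centre on the sleeve, go lower and triangulate across the two wrist views.

Scaled: 42 mm / 300 = 0.14, 2.5 mm / 300 = 0.0083, -0.03 rad / 2 = -0.015.

```bash
python3 - <<'E'
from h import *
import pickle
s=readout.get_state();c=cam("wrist");im=optics.camera("wrist")
b=max(blobs(mask(im,*RED),300));y=[x[1] for x in blobs(mask(im,*YEL),300)]
pickle.dump((c,b[1],y),open("v1.pkl","wb"));print(s["eef_pos"],b[1],y)
E
```

```text
[ 529.40090501 -201.92677114  144.95208004] [325.5, 191.1] [[323.1, 70.5], [324.0, 123.5]]
```

Call:
{"fn": "move_tool", "kwargs": {
  "deltas": [
    [[0.0083, 0.0133, 0.05, 0, 0, -0.015, 85], [0.0167, 0.0267, 0.1, 0, 0, -0.015, 85], [0.0167, 0.0267, 0.14, 0, 0, -0.015, 85], [0.0167, 0.0267, 0.14, 0, 0, -0.015, 85]]
  ]
}}

```text
time_s: 9.4
eef_pos: [530.4, -209.8, 101.1]
eef_rot: [[0.963, -0.271, -0.006], [-0.271, -0.963, 0.003], [-0.006, -0.001, -1.0]]
wrist_force: [0.2, 0.9, -0.5]
gripper_width: 84.9
grip_force: 0.0
```

Call:
{"fn": "move_tool", "kwargs": {
  "deltas": [
    [[0, 0, 0, 0, 0, 0, 85], [0, 0, 0, 0, 0, 0, 85], [0, 0, 0, 0, 0, 0, 85]]
  ]
}}

```text
time_s: 9.65
eef_pos: [533.2, -212.0, 105.1]
eef_rot: [[0.962, -0.272, 0.001], [-0.272, -0.962, -0.001], [0.001, 0.0, -1.0]]
wrist_force: [-0.3, -0.5, 0.0]
gripper_width: 85.0
grip_force: 0.0
```

```bash
python3 - <<'E'
from h import *
import pickle
c1,b1,y1=pickle.load(open("v1.pkl","rb"))
s=readout.get_state();c=cam("wrist");im=optics.camera("wrist");cv2.imwrite("pics/w7.png",im)
B=blobs(mask(im,*RED),300);Y=blobs(mask(im,*YEL),300);print(s["eef_pos"],s["eef_rot"].round(3).tolist(),B,Y)
b=min(B,key=lambda x:abs(x[1][0]-318)+abs(x[1][1]-190));R=s["eef_rot"]
X,e=tri([(c1,b1),(c,b[1])]);print("tri",X,e)
m=mask(im,*RED);x,y,w,h=b[2]
for z in(35,46):
    P=plane(c,b[1],z);print(z,P,"tool",R.T@(P-s["eef_pos"]))
print("top face ends",[plane(c,(b[1][0],v),46) for v in(y,y+h)],"sides",[R.T@(plane(c,(u,b[1][1]),46)-s["eef_pos"]) for u in(x,x+w)])
P=[plane(c,q[1],46) for q in Y]+[plane(c,b[1],46)];print([p.round(1).tolist() for p in P])
E
```

```text
[ 533.21081731 -212.04121361  105.13553393] [[0.962, -0.272, 0.001], [-0.272, -0.962, -0.001], [0.001, 0.0, -1.0]] [(np.int32(1337), [314.9, 216.7], [300, 189, 30, 52])] [(np.int32(839), [316.9, 78.4], [296, 53, 35, 49]), (np.int32(966), [316.2, 139.3], [298, 119, 33, 44])]
tri [ 529.68982832 -212.10620722   41.43736067] [0.2, 0.2]
35 [ 527.23712378 -211.25127784   35.        ] tool [-6.06640119  0.85010161 70.12687243]
46 [ 531.59324932 -212.47024377   46.        ] tool [-1.52678963  0.84042329 59.13353168]
top face ends [array([ 551.53267832, -218.11851366,   46.        ]), array([ 513.03903661, -207.21432233,   46.        ])] sides [array([-1.51539395, -9.81274248, 59.13130503]), array([-1.53966892, 11.63888856, 59.13578675])]
[[620.3, -238.9, 46.0], [584.2, -228.3, 46.0], [531.6, -212.5, 46.0]]
```

Sleeve centre is about (530.5,-212.2), triangulated at z≈41, between its top (46) and middle (35). Descending and gripping with 60 N.

Scaled: 90 mm / 300 = 0.3, -2.5 mm / 300 = -0.0083, 0.01 rad / 2 = 0.005.

Call:
{"fn": "move_tool", "kwargs": {
  "deltas": [
    [[-0.0083, 0, 0.0667, 0, 0, 0.005, 85], [-0.0083, 0, 0.15, 0, 0, 0.005, 85], [-0.0083, 0, 0.2333, 0, 0, 0.005, 85], [-0.0083, 0, 0.2833, 0, 0, 0.005, 85], [-0.0083, 0, 0.3, 0, 0, 0.005, 85]]
  ]
}}

```text
time_s: 10.12
eef_pos: [528.2, -210.7, 12.2]
eef_rot: [[0.959, -0.282, -0.004], [-0.282, -0.959, 0.002], [-0.004, -0.001, -1.0]]
wrist_force: [-0.7, 0.1, -0.7]
gripper_width: 85.2
grip_force: 0.0
```

Call:
{"fn": "move_tool", "kwargs": {
  "deltas": [
    [[0, 0, 0, 0, 0, 0, 85], [0, 0, 0, 0, 0, 0, 85]]
  ]
}}

```text
time_s: 10.28
eef_pos: [530.8, -211.9, 15.1]
eef_rot: [[0.959, -0.282, 0.001], [-0.282, -0.959, -0.001], [0.001, 0.0, -1.0]]
wrist_force: [0.6, -0.0, 0.3]
gripper_width: 84.8
grip_force: 0.0
```

Call:
{"fn": "move_tool", "kwargs": {
  "deltas": [
    [[0, 0, 0, 0, 0, 0, 15], [0, 0, 0, 0, 0, 0, 15], [0, 0, 0, 0, 0, 0, 15], [0, 0, 0, 0, 0, 0, 15], [0, 0, 0, 0, 0, 0, 15]]
  ],
  "grip_force": 60
}}

```text
time_s: 10.7
eef_pos: [530.4, -211.7, 14.9]
eef_rot: [[0.959, -0.282, 0.001], [-0.282, -0.959, -0.0], [0.001, 0.0, -1.0]]
wrist_force: [0.3, 0.2, -0.5]
gripper_width: 25.2
grip_force: 0.0
```

Call:
{"fn": "move_tool", "kwargs": {
  "deltas": [
    [[0, 0, 0, 0, 0, 0, 15], [0, 0, 0, 0, 0, 0, 15], [0, 0, 0, 0, 0, 0, 15], [0, 0, 0, 0, 0, 0, 15]]
  ]
}}

```text
time_s: 11.03
eef_pos: [530.6, -212.5, 15.0]
eef_rot: [[0.96, -0.281, 0.001], [-0.281, -0.96, -0.002], [0.002, 0.001, -1.0]]
wrist_force: [-1.0, -2.7, 3.7]
gripper_width: 21.2
grip_force: 59.7
```

The rows are not in the units I measure in: shifts go in shares of 300 mm and turns go in shares of 2 rad. I convert before sending: -70 mm / 300 = -0.2333, -55 mm / 300 = -0.1833.

Call:
{"fn": "move_tool", "kwargs": {
  "deltas": [
    [[0, 0, -0.0333, 0, 0, 0, 15], [0, 0, -0.0833, 0, 0, 0, 15], [0, 0, -0.1333, 0, 0, 0, 15], [0, 0, -0.1833, 0, 0, 0, 15], [0, 0, -0.2333, 0, 0, 0, 15]]
  ]
}}

```text
time_s: 11.45
eef_pos: [528.3, -210.1, 83.6]
eef_rot: [[0.959, -0.283, -0.004], [-0.283, -0.959, 0.003], [-0.004, -0.002, -1.0]]
wrist_force: [-0.0, 0.6, -4.6]
gripper_width: 21.4
grip_force: 59.1
```

Call:
{"fn": "move_tool", "kwargs": {
  "deltas": [
    [[0, 0, -0.05, 0, 0, 0, 15], [0, 0, -0.1, 0, 0, 0, 15], [0, 0, -0.15, 0, 0, 0, 15], [0, 0, -0.17, 0, 0, 0, 15], [0, 0, -0.17, 0, 0, 0, 15]]
  ]
}}

```text
time_s: 11.87
eef_pos: [530.5, -211.3, 136.3]
eef_rot: [[0.959, -0.283, 0.002], [-0.283, -0.959, 0.0], [0.002, -0.0, -1.0]]
wrist_force: [0.7, -0.0, -2.8]
gripper_width: 21.4
grip_force: 59.2
```

```bash
python3 - <<'E'
from h import *
s=readout.get_state();c=cam("wrist");im=optics.camera("wrist");cv2.imwrite("pics/w8.png",im)
print(s["eef_pos"],s["eef_rot"].round(3).tolist(),s["wrist_force"],s["moment"])
print(blobs(mask(im,*RED),100),blobs(mask(im,*YEL),300))
p,R=s["eef_pos"],s["eef_rot"]
for L in(57.5,92.5): print(proj(c,p+R@[L,0,-20]),proj(c,p+R@[L,0,-30]))
E
```

```text
[ 530.47567837 -211.30547129  136.30109165] [[0.959, -0.283, 0.002], [-0.283, -0.959, 0.0], [0.002, -0.0, -1.0]] [ 0.71173409 -0.04556575 -2.79207953] [-0.05948376  0.00605931  0.05362985]
[(np.int32(3529), [315.5, 287.0], [290, 239, 51, 87])] [(np.int32(2331), [320.9, 55.0], [279, 8, 65, 93]), (np.int32(1639), [320.7, 165.7], [284, 130, 59, 76])]
[312.97005681 156.9683708 ] [312.84132197 162.20415265]
[312.73648218  64.32184606] [312.57309535  61.71018707]
```

View pics/w8.png

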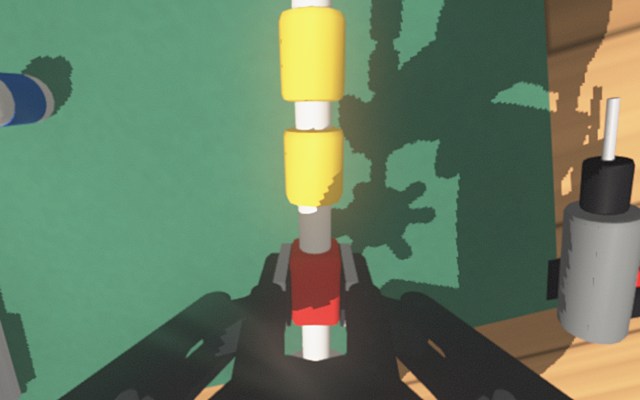

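The model is gripped at the centre of the sleeve (sleeve rows 239–325, pads in the same rows) and lies almost in line with tool x. Carrying it to the jig origin at about (512.4, 218.3), yaw -0.392.

Scaled: -102 mm / 300 = -0.34, -79 mm / 300 = -0.2633.

Call:
{"fn": "move_tool", "kwargs": {
  "deltas": [
    [[-0.0133, -0.0367, 0, 0, 0, 0, 15], [-0.04, -0.1133, 0, 0, 0, 0, 15], [-0.0633, -0.19, 0, 0, 0, 0, 15], [-0.09, -0.2633, 0, 0, 0, 0, 15], [-0.1167, -0.34, 0, 0, 0, 0, 15]]
  ]
}}

```text
time_s: 12.33
eef_pos: [523.3, -101.7, 133.4]
eef_rot: [[0.959, -0.283, -0.004], [-0.283, -0.959, 0.002], [-0.004, -0.001, -1.0]]
wrist_force: [0.2, -0.3, -4.8]
gripper_width: 21.4
grip_force: 59.1
```

Call:
{"fn": "move_tool", "kwargs": {
  "deltas": [
    [[-0.0267, -0.0767, 0, 0, 0, 0, 15], [-0.05, -0.15, 0, 0, 0, 0, 15], [-0.0767, -0.2267, 0, 0, 0, 0, 15], [-0.1033, -0.3, 0, 0, 0, 0, 15], [-0.13, -0.3767, 0, 0, 0, 0, 15]]
  ]
}}

```text
time_s: 12.75
eef_pos: [517.5, 17.6, 133.5]
eef_rot: [[0.959, -0.283, -0.004], [-0.283, -0.959, 0.001], [-0.004, 0.0, -1.0]]
wrist_force: [-0.7, 0.2, -3.5]
gripper_width: 21.1
grip_force: 59.1
```

Call:
{"fn": "move_tool", "kwargs": {
  "deltas": [
    [[-0.0267, -0.0767, 0, 0, 0, 0.01, 15], [-0.05, -0.15, 0, 0, 0, 0.025, 15], [-0.0767, -0.2267, 0, 0, 0, 0.035, 15], [-0.1033, -0.3, 0, 0, 0, 0.05, 15], [-0.1233, -0.36, 0, 0, 0, 0.0575, 15]]
  ]
}}

```text
time_s: 13.17
eef_pos: [512.2, 131.8, 133.5]
eef_rot: [[0.92, -0.391, -0.004], [-0.391, -0.92, 0.0], [-0.004, 0.001, -1.0]]
wrist_force: [0.1, -0.3, -3.6]
gripper_width: 21.2
grip_force: 59.2
```

```bash
python3 - <<'E'
from h import *
s=readout.get_state();R=s["eef_rot"];print(R.round(3).tolist(),s["qpos"].round(2),R.T@(np.array([512.4,218.3,137])-s["eef_pos"]))
E
```

```text
[[0.92, -0.391, -0.004], [-0.391, -0.92, 0.0], [-0.004, 0.001, -1.0]] [0.17 0.25 1.93 0.   0.97 2.14] [-33.68700718 -79.6400824   -3.47116756]
```

Scaled: -80 mm / 300 = -0.2667, -73 mm / 300 = -0.2433.

Call:
{"fn": "move_tool", "kwargs": {
  "deltas": [
    [[-0.0267, -0.0667, -0.0033, 0, 0, 0, 15], [-0.0567, -0.1333, -0.0067, 0, 0, 0, 15], [-0.0833, -0.2, -0.01, 0, 0, 0, 15], [-0.1033, -0.2433, -0.01, 0, 0, 0, 15], [-0.1133, -0.2667, -0.01, 0, 0, 0, 15]]
  ]
}}

```text
time_s: 13.58
eef_pos: [512.6, 218.7, 136.7]
eef_rot: [[0.921, -0.389, -0.003], [-0.389, -0.921, 0.0], [-0.003, 0.001, -1.0]]
wrist_force: [-1.3, -0.8, -3.5]
gripper_width: 20.8
grip_force: 59.1
```

Call:
{"fn": "move_tool", "kwargs": {
  "deltas": [
    [[0, 0, 0, 0, 0, 0, 15], [0, 0, 0, 0, 0, 0, 15], [0, 0, 0, 0, 0, 0, 15], [0, 0, 0, 0, 0, 0, 15]]
  ]
}}

```text
time_s: 13.92
eef_pos: [514.3, 215.5, 137.8]
eef_rot: [[0.92, -0.392, -0.001], [-0.392, -0.92, -0.001], [-0.001, 0.001, -1.0]]
wrist_force: [-0.2, -0.7, -3.7]
gripper_width: 21.1
grip_force: 59.1
```

```bash
python3 - <<'E'
from h import *
s=readout.get_state();print(s["eef_pos"],s["qpos"].round(2),s["wrist_force"])
i2=optics.camera("scene");i3=optics.camera("side");c=cam("wrist");im=optics.camera("wrist")
a,b=cam("scene"),cam("side")
for nm,m in(("red",RED),("yel",YEL),("ora",ORA)): print(nm,[[(x[0],x[1]) for x in blobs(mask(i,*m)) if 250<x[1][0]<470 and 150<x[1][1]<300] for i in(i2,i3)])
out=np.vstack([np.hstack([cv2.resize(i2[180:290,290:450],(400,275)),cv2.resize(i3[150:290,240:440],(400,280))[:275]]),cv2.resize(im,(480,300))[:, :].copy() if 0 else np.hstack([cv2.resize(im,(480,300)),np.zeros((300,320,3),np.uint8)])])
cv2.imwrite("pics/z9.png",out)
E
```

```text
[514.31111779 215.53769867 137.83395484] [ 0.32  0.29  1.87 -0.    0.99  2.29] [-0.1501429  -0.66122943 -3.73669014]
red [[(np.int32(30), [415.0, 197.6]), (np.int32(28), [431.7, 202.0]), (np.int32(8), [438.4, 198.9]), (np.int32(48), [290.5, 213.5]), (np.int32(32), [423.0, 215.3]), (np.int32(22), [447.3, 216.2]), (np.int32(34), [387.9, 218.7]), (np.int32(27), [432.7, 226.4])], [(np.int32(29), [296.8, 187.5]), (np.int32(16), [360.1, 213.2]), (np.int32(45), [337.7, 220.6]), (np.int32(22), [365.4, 222.4]), (np.int32(24), [349.2, 226.3]), (np.int32(15), [381.9, 229.7]), (np.int32(28), [351.2, 240.9]), (np.int32(26), [371.0, 242.2])]]
yel [[(np.int32(103), [370.5, 222.5]), (np.int32(115), [354.1, 225.0])], [(np.int32(69), [304.9, 205.9]), (np.int32(42), [314.5, 211.4])]]
ora [[(np.int32(9), [449.0, 216.0]), (np.int32(36), [334.4, 255.5])], [(np.int32(5393), [462.8, 157.3]), (np.int32(2102), [412.5, 280.9]), (np.int32(76), [293.1, 225.9]), (np.int32(23), [405.5, 249.7])]]
```

View pics/z9.png

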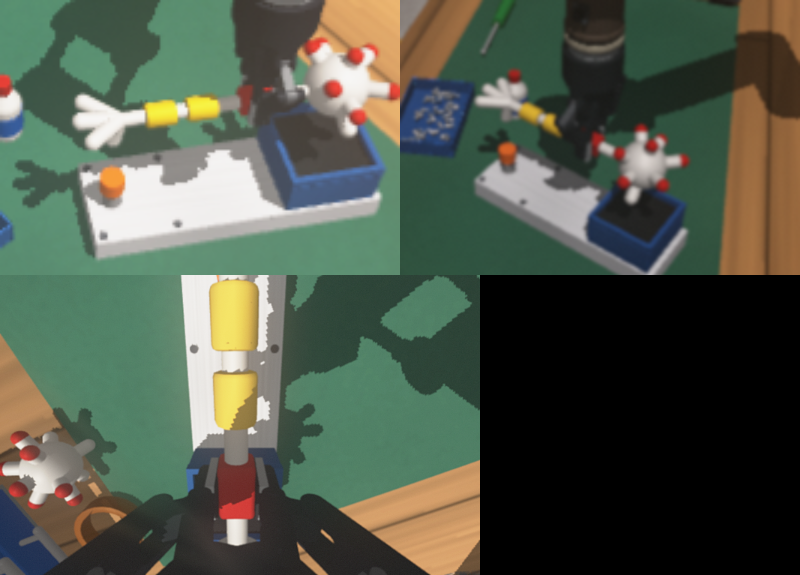

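The views show the model over the jig, cell body above the blue nest and end above the pin, with the rod parallel to the plate. I'll check the pose and level by triangulating the yellow sleeves.

Call:
{"fn": "move_tool", "kwargs": {
  "deltas": [
    [[0, 0, 0, 0, 0, 0, 15], [0, 0, 0, 0, 0, 0, 15], [0, 0, 0, 0, 0, 0, 15]]
  ]
}}

```text
time_s: 14.32
eef_pos: [514.8, 216.3, 138.4]
eef_rot: [[0.92, -0.391, 0.0], [-0.391, -0.92, 0.0], [0.0, -0.0, -1.0]]
wrist_force: [-0.6, 0.4, -3.8]
gripper_width: 21.2
grip_force: 59.1
```

```bash
python3 - <<'E'
from h import *
a,b=cam("scene"),cam("side");w=cam("wrist");im=optics.camera("wrist")
Y=sorted(blobs(mask(im,*YEL),300),key=lambda x:x[1][1]);print(Y)
F,_=tri([(a,(354.1,225)),(b,(304.9,205.9))]);N,_=tri([(a,(370.5,222.5)),(b,(314.5,211.4))])
# soma: circle centre of the white body from the two views' crops
so=tri([(a,(290+337*.4,180+84*.4)),(b,(240+(645-400)*.5,150+163*.5))])
print("far",F,"near",N,"soma",so)
u=np.array([.924,-.382]);o=np.array([512.4,218.3])
for n,X in(("far",F),("near",N),("soma",so[0])):
    d=X[:2]-o;print(n,"along",d@u,"across",d@[.382,.924],"z",X[2])
s=readout.get_state();print(s["eef_pos"],s["wrist_force"],s["moment"])
E
```

```text
[(np.int32(2447), [318.7, 55.1], [280, 7, 64, 93]), (np.int32(1331), [309.0, 162.3], [285, 133, 56, 72])]
far [602.7321815  181.28344343 160.77921652] near [570.21164777 201.21700177 166.17820104] soma (array([436.58286271, 243.98885844, 158.94586163]), [1.6, 1.6])
far along 97.607260320164 across 0.30359506269610587 z 160.77921651920096
near along 59.94366786571612 across 6.299359080526197 z 166.17820103839776
soma along -79.86817878097803 across -5.225641251150904 z 158.94586163396033
[514.75358417 216.42293284 138.35245006] [-8.90952181e-02 -1.75098070e-04 -4.27135768e+00] [ 0.00558659  0.01405725 -0.0353521 ]
```

```bash
python3 -c "
from plant import r, optics, readout
print(r.finish_job())"
```

```text
the job is handed in; nothing more can be done
None
```

I handed the job in at about 14 s of the 64 s allowed. The pin is home in the socket and released, and the model is held by its red sleeve about 5 cm above its jig seat. My last camera check put it within about 5 mm of position and close to level; the hand-in gave no verdict.

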